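# Third hand for a pruner holder on the potting-bench shelf

### The job

I am going to screw the green pruner holder to the front edge of the grey shelf. The jar of screws with the yellow label is standing where I need to get in with the screwdriver, so first set it down gently on its own yellow coaster on the shelf and leave the other things as they are. Then hold the holder upright with its flat back pressed square against the shelf's front edge, over the blue tape, with its two screw holes level with the middle of the edge, using a firm and steady push of about 10 N (never ramming it), and finish while you are still gripping and pressing it there so that I can drive the screws.

Things in the scene. Friction and masses are not known exactly. Their poses are not given: they have to be found in the camera images.
- shelf: Narrow grey shelf made from a fence paling, fixed on two end boards: board 110 mm deep (its x), 960 mm long (its y), 18 mm thick, top 150 mm and underside 132 mm above the bench. Origin on the bench under the middle of the board; x points from the front edge to the back edge (away from the robot), y along the shelf, z up. The front edge is the flat rigid face 55 mm to -x of the origin.
- mark (a point): Place for the holder: blue masking tape 56 mm wide (as the holder), under 1 mm thick, with a black centre line, folded over the shelf's front edge; it shows 34 mm back on the top and on the edge face. The point lies on the edge's front face, on the centre line, at mid-thickness of the board (141 mm above the bench). x points square into the edge (direction to push), y along the edge, z up.
- holder: Green stiff plastic pruner holder, loose, about 0.1 kg, upright on the bench: open-topped pocket 44 mm deep (its x), 56 mm wide (its y), 100 mm high at the flat back, front cut down to 52 mm. The flat side walls, 56 mm apart outside, are 100 mm high from x = -11 to +22 mm: grip there across y from above. Origin: centre of the underside. The flat back is the face at x = +22 mm; z up.
- holder_centre (a point): Centre of the holder, 50 mm above its underside; same axes as holder.
- holder_back (a point): Point on the outside of the holder's flat back, midway between its two screw holes, 22 mm to +x of the holder's origin and 73 mm above its underside; x points out of the back, z up. This is the point to bring to mark.
- jar_yellow: Glass screw jar with yellow label band and yellow dot on its black screw lid, about 0.3 kg: 60 mm diameter, 90 mm high, the lid 58 mm diameter over the top 20 mm. Origin at the centre of the underside. It stands on the bench in front of the tape.
- yellow_jar (a point): Centre of the yellow jar on its axis, 45 mm above its underside.
- coaster_yellow (a point): Yellow coaster fixed on the shelf, the yellow jar's own place: shallow dish of 78 mm outside and 73 mm inside diameter, rim 3 mm above its floor. The point is the centre of its floor (153 mm above the bench), on which the jar stands. Two like coasters, red and blue, lie in the same row, 80 mm apart along the shelf; which place has which colour varies.
- red_jar (a point): Centre (45 mm up) of a like jar with red label, standing on the bench at the far right (-y); in use, leave it. The red coaster stays empty.
- blue_jar (a point): Centre (45 mm up) of a like jar with blue label, standing in the blue coaster on the shelf; leave it.
- pot: Small terracotta pot, 78 mm diameter, 70 mm high, on the shelf's left (+y) end in its saucer; origin under its centre; leave it.
- saucer: White ceramic saucer, 88 mm diameter, 14 mm high, under the pot; leave it.
- trowel: Stainless steel hand trowel with wooden handle, 230 mm long, up to 27 mm high, lying along the shelf's right (-y) end; leave it.
- screwdriver: Screwdriver 200 mm long, lying on the bench at the right (-y); leave it.
- pruner: Hand pruner with red handles, 190 mm long, 20 mm high, lying on the bench at the left (+y); leave it.
Mind the look-alikes: they are no part of the job. What is shaped like the holder but pink is not meant.

How it is judged:
By the outcome, as a careful person would: the job done as asked, in the order asked, and still so for the second after the job is handed in, while the arm keeps its last pose, push and grip.
It also fails if it takes over 64 s, if anything falls off the work surface, if the arm or the gripper's body presses on something with over 40 N, if the wrist force passes 120 N, or if a joint passes its speed limit or range.

### The arm

A 7-joint arm with a two-finger parallel gripper is mounted at the origin on the work surface. World frame = base frame: x ahead of the robot, y to its left, z up, the work surface at z = 0. Lengths are in m, angles in degrees, forces in N, time in s.
With the tool pointing down it reaches from about 0.4 to 0.85 m from the base axis. Payload 4.4 kg.
Tool frame: the origin (TCP) lies at the very end of the fingers, on their centre line; the grasp point (between the pads) lies 19 mm behind it; z points along the fingers, y is the direction in which the jaws open and shut (so a half turn about z gives the same grasp; the last joint's range is limited). The gripper opens to 94 mm and grips with 3 to 60 N. Pads are 16 mm wide; open, the fingers measure 119 mm over their backs; the gripper's body (75 mm by 177 mm) begins 78 mm behind the grasp point.
Start: joints at [-3.77, 36.005, 2.206, 86.941, -1.547, 57.084, -1.146], TCP at [0.65, 0, 0.205] pointing down, gripper open.
Joint ranges: [-175.42, 175.42], [-21.48, 121.26], [-71.46, 75.88], [10.55, 141.38], [-63.04, 243.04], [13.31, 113.54], [-168.57, 168.57]. Speed limits (degrees/s): [147.25, 147.25, 180, 180, 180, 180, 180].

### API

Orientations are given as [roll, pitch, yaw] about the fixed x, y, z axes, in that order (R = Rz(yaw) Ry(pitch) Rx(roll)).
In Python, from cell import arm gives the robot as it stands.
- The arm moves only by the tool step_arm, never from a script. Its argument "steps" is a list of rows, each a list of 2 entries, a list of its own where there are three numbers: the shift along the tool's x, y, z in m, then the turn about the tool's z in rad. In form: [[[x, y, z], spin], ...]. A call has 1 to 10 rows; each row shifts and turns the commanded pose from where the row before left it, along the tool's axes as they then stand; what a row does not reach is not made up. A row lasts 1/10 s, in which the tool goes at most 50 mm and 8.59 degrees, less where a joint would pass 70% of its speed; a pose out of reach is approached as far as the arm can. A call with a gripper value outside its range is refused whole. "claw" is the gripper's target within -1 to 1 (fully open at 1, half-way at 0, shut at -1), set as the call begins (left out, the last holds). The fingers move at their own pace and stop on an object; "grip_force" is the grip in N (left out, the last holds). Time passes only in rows, so rows that do not move let the fingers close. It gives the time, the measured TCP pose, the force and the opening at its end, in the units of the state.
- arm.read_state(): the state, without advancing time (a new reading comes with each control period).
- arm.grab_frame(name): name is "scene" or "side" or "wrist"; returns the picture (384x512x3 uint8, red, green, blue); there is no depth.
- arm.camera_model(name): a dict with "camera_matrix" (3x3 intrinsics, pixels), "eye" and "orientation" of the camera in the world; the wrist camera has in their place "tool_from_camera" (4x4, takes a point from camera to tool coordinates, whose origin is the TCP and whose axes are the flange's). Camera axes: x right, y down, z forward; pixel columns grow to the right and rows downward; lengths in m; the calibration is good to about 2 mm. A picture is of the moment at which its call begins: read the wrist's pose just before it. camera_model takes no time and is no camera call.
- arm.hand_in(): hands the job in, once; it reports no verdict.
The state is a dict: "time": time; "q": joint angles; "qvel": joint speeds; "effort": joint torques, N m; "tool_pos": TCP position; "eef_rot": TCP orientation; "wrist_force": force on the tool from outside, world axes, zero at the start; "ft_torque": the same for the moment, N m; "finger_gap": finger opening in m.
Only numpy, scipy, OpenCV 4.12 (cv2) and the standard library are available. Lean on these libraries where they do the work, as an engineer would, in place of code of your own. Each camera call takes 0.05 s, during which the arm holds its last target.

## Working session

There is one attempt and no reset: what is moved stays moved. The work goes in short steps, Python scripts to look and compute and a tool call to move; the robot and the scene stay as the last step left them, time stands still between calls to the robot, and variables do not carry over. Pictures are saved under pics/ and viewed, and the job is handed in when it is done.

Besides the shell and the picture viewer there is one more tool, called after "Request:" as name(argument=value, ...), one argument or row to a line, values as JSON. step_arm: Moves the arm, as the interface text tells. Its arguments: {"type":"object","properties":{"steps":{"type":"array"},"claw":{"type":"number"},"grip_force":{"type":"number"}},"required":["steps"]}

```bash
mkdir -p pics; ls; python3 - <<'E'
from cell import arm
import cv2
s=arm.read_state()
print(s)
for n in ("scene","side","wrist"):
    print(n,arm.camera_model(n))
    im=arm.grab_frame(n)
    cv2.imwrite(f"pics/{n}0.png",im[:,:,::-1])
E
```

```text
pics
{'time': 0.0, 'q': array([-3.77252467, 36.05631755,  2.20314688, 86.99418723, -1.54734169,
       57.08310813, -1.14682832]), 'qvel': array([ 0.03687713,  0.02054547,  0.02663599, -0.0117406 ,  0.02975262,
        0.07189238,  0.03308432]), 'effort': array([ 1.05774864e-04, -5.49729431e+01,  1.14371493e+00, -1.86633307e+01,
       -5.21096285e-02,  2.37884105e-02,  1.36332897e-04]), 'tool_pos': array([6.49354530e-01, 5.33549144e-05, 2.04593807e-01]), 'eef_rot': array([-1.79896085e+02,  1.24274379e-03,  9.00009268e+01]), 'wrist_force': array([-0.7089879 ,  0.74799181,  0.56496709]), 'ft_torque': array([-0.00240462,  0.00749413,  0.02223172]), 'finger_gap': 0.09345244103581431}
scene {'camera_matrix': array([[374.99375105,   0.        , 253.9176928 ],
       [  0.        , 374.99375105, 185.63605158],
       [  0.        ,   0.        ,   1.        ]]), 'eye': array([1.19903019, 0.48142667, 0.87997361]), 'orientation': array([-129.3845142 ,    0.88528212,  124.92111738])}
side {'camera_matrix': array([[387.32927126,   0.        , 247.15641116],
       [  0.        , 387.32927126, 191.7254834 ],
       [  0.        ,   0.        ,   1.        ]]), 'eye': array([ 0.07964225, -0.73035038,  0.86748492]), 'orientation': array([-131.23824401,    0.22183072,  -29.50632763])}
wrist {'camera_matrix': array([[330.01271472,   0.        , 254.20538935],
       [  0.        , 330.01271472, 191.60220159],
       [  0.        ,   0.        ,   1.        ]]), 'tool_from_camera': array([[-2.36585934e-04, -9.62844212e-01, -2.70057341e-01,
         7.93181039e-02],
       [ 9.99999947e-01, -2.87997772e-04,  1.50749710e-04,
        -4.88538532e-04],
       [-2.22924399e-04, -2.70057292e-01,  9.62844229e-01,
        -1.79994166e-01],
       [ 0.00000000e+00,  0.00000000e+00,  0.00000000e+00,
         1.00000000e+00]])}
```

View pics/scene0.png

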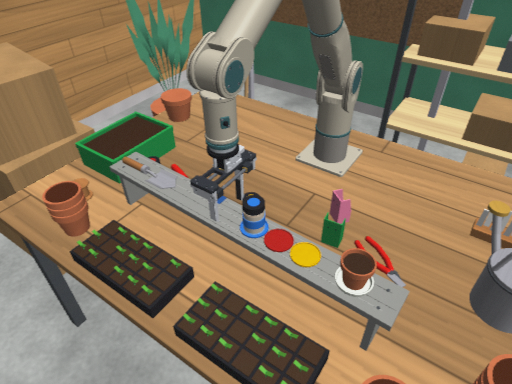

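View pics/side0.png

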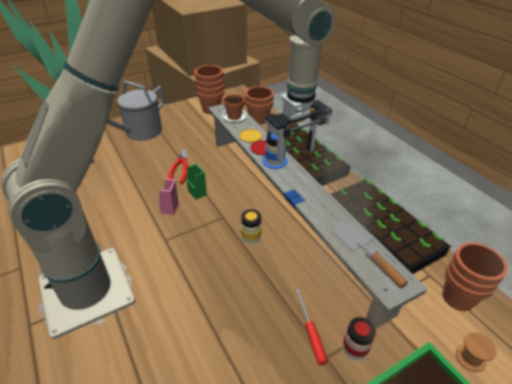

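View pics/wrist0.png

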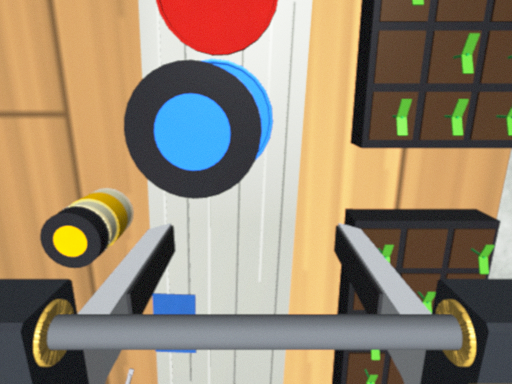

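The scene camera shows the green holder at about (332,230) with a pink look-alike at (340,205). The coasters are yellow (305,254), red (279,240) and blue with its jar (253,215). The side camera shows the yellow jar at (252,222), the red jar at (359,337), blue tape at (294,197), the green holder at (196,182) and the pink one at (169,197).

Could be mistaken for the holder: the pink one (side 169,197) and the green tray (scene 125,145). Could be mistaken for the jar: the red jar (359,337) and the blue jar (274,150). I choose the green one and the yellow-label one, and will check them in crops.

```bash
cat > h.py <<'E'
import numpy as np, cv2
from scipy.spatial.transform import Rotation as R
try:
    from cell import arm
except Exception as e: print(e)
def rot(e): return R.from_euler('xyz',e,degrees=True).as_matrix()
def campose(n,s=None):
    m=arm.camera_model(n);K=m['camera_matrix']
    if n!='wrist': return K,np.array(m['eye']),rot(m['orientation'])
    T=m['tool_from_camera'];Rt=rot(s['eef_rot'])
    return K,Rt@T[:3,3]+s['tool_pos'],Rt@T[:3,:3]
def plane(cp,uv,z):
    K,e,Rc=cp; uv=np.atleast_2d(np.array(uv,float))
    d=(Rc@(np.linalg.inv(K)@np.c_[uv,np.ones(len(uv))].T)).T
    return e+d*((z-e[2])/d[:,2])[:,None]
def proj(cp,P):
    K,e,Rc=cp; p=(K@(Rc.T@(np.atleast_2d(P)-e).T)).T
    return p[:,:2]/p[:,2:]
def blobs(im,lo,hi,amin=30):
    h=cv2.cvtColor(im,cv2.COLOR_RGB2HSV)
    m=cv2.inRange(h,np.array(lo),np.array(hi))
    c,_=cv2.findContours(m,cv2.RETR_EXTERNAL,cv2.CHAIN_APPROX_NONE)
    return m,sorted([x for x in c if cv2.contourArea(x)>=amin],key=lambda x:-cv2.contourArea(x))
C=dict(yellow=((22,150,120),(32,255,255)),red=((0,180,120),(5,255,255)),blue=((95,150,100),(118,255,255)),green=((60,150,40),(80,255,255)),pink=((150,80,80),(172,255,255)))
E
python3 - <<'E'
from h import *
s=arm.read_state()
for n in ("scene","side","wrist"):
    im=cv2.imread(f"pics/{n}0.png")[:,:,::-1].copy()
    cp=campose(n,s)
    for c,(lo,hi) in C.items():
        for b in blobs(im,lo,hi)[1][:4]:
            x,y,w,h=cv2.boundingRect(b);M=cv2.moments(b);u=(M['m10']/M['m00'],M['m01']/M['m00'])
            print(n,c,np.round(u,1),(x,y,w,h),*[f"z{z}:{np.round(plane(cp,u,z)[0,:2],3)}" for z in (0,.09,.1,.153)])
im=cv2.imread("pics/side0.png")
a=cv2.resize(im[140:260,140:320],None,fx=4,fy=4)
cv2.imwrite("pics/crop1.png",a)
im=cv2.imread("pics/scene0.png")
cv2.imwrite("pics/crop2.png",cv2.resize(im[180:300,220:400],None,fx=4,fy=4))
E
```

```text
scene yellow [305.  254.2] (290, 242, 31, 25) z0:[0.509 0.171] z0.09:[0.58  0.203] z0.1:[0.588 0.206] z0.153:[0.629 0.225]
scene red [278.4 240.2] (265, 230, 28, 22) z0:[0.506 0.075] z0.09:[0.577 0.117] z0.1:[0.585 0.121] z0.153:[0.627 0.146]
scene red [381.4 256.4] (366, 236, 28, 38) z0:[0.389 0.364] z0.09:[0.472 0.376] z0.1:[0.481 0.377] z0.153:[0.53  0.384]
scene red [177.5 169.2] (171, 164, 17, 13) z0:[ 0.411 -0.451] z0.09:[ 0.492 -0.356] z0.1:[ 0.501 -0.345] z0.153:[ 0.548 -0.289]
scene red [358.7 244.3] (355, 240, 10, 10) z0:[0.382 0.289] z0.09:[0.465 0.309] z0.1:[0.475 0.311] z0.153:[0.524 0.323]
scene blue [253.8 228.2] (240, 218, 28, 20) z0:[ 0.507 -0.019] z0.09:[0.578 0.032] z0.1:[0.586 0.038] z0.153:[0.627 0.068]
scene blue [253.1 201.8] (247, 198, 13, 9) z0:[ 0.403 -0.094] z0.09:[ 0.484 -0.036] z0.1:[ 0.493 -0.029] z0.153:[0.541 0.006]
scene green [125.5 141.8] (76, 112, 99, 71) z0:[ 0.393 -0.78 ] z0.09:[ 0.475 -0.651] z0.1:[ 0.485 -0.637] z0.153:[ 0.533 -0.561]
scene green [332.  232.5] (322, 214, 23, 33) z0:[0.383 0.199] z0.09:[0.466 0.228] z0.1:[0.475 0.231] z0.153:[0.
[... 1665 characters left out ...]
0:[ 0.472 -0.047] z0.09:[ 0.513 -0.018] z0.1:[ 0.518 -0.015] z0.153:[0.542 0.003]
wrist yellow [471.7 354.6] (464, 343, 13, 23) z0:[ 0.954 -0.266] z0.09:[ 0.883 -0.185] z0.1:[ 0.875 -0.176] z0.153:[ 0.833 -0.129]
wrist red [217.2  22.3] (157, 0, 120, 54) z0:[0.61  0.158] z0.09:[0.619 0.139] z0.1:[0.62  0.137] z0.153:[0.625 0.127]
wrist blue [191.8 131.5] (153, 93, 78, 78) z0:[0.577 0.043] z0.09:[0.594 0.052] z0.1:[0.596 0.053] z0.153:[0.606 0.058]
wrist blue [252.4  97.8] (203, 60, 69, 98) z0:[0.647 0.081] z0.09:[0.647 0.08 ] z0.1:[0.647 0.08 ] z0.153:[0.648 0.08 ]
wrist blue [173.7 303.9] (152, 294, 43, 20) z0:[ 0.541 -0.185] z0.09:[ 0.566 -0.123] z0.1:[ 0.569 -0.116] z0.153:[ 0.584 -0.08 ]
```

View pics/crop1.png

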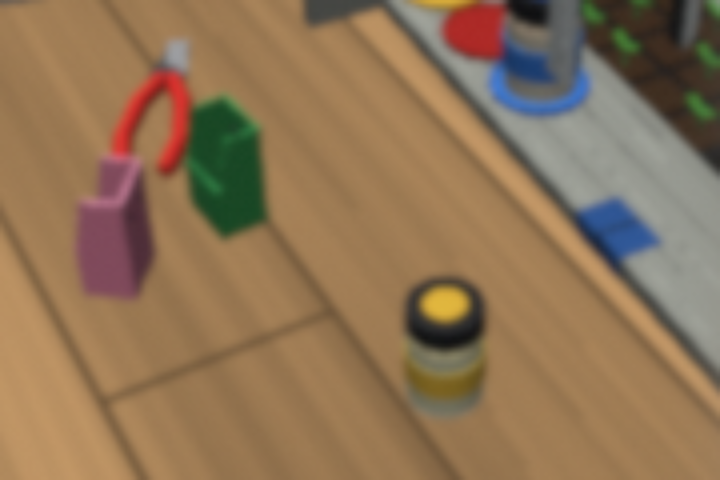

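View pics/crop2.png

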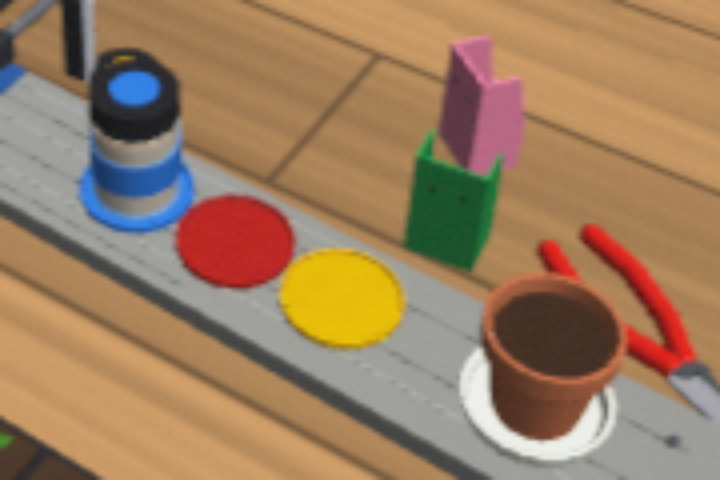

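```bash
python3 - <<'E'
from h import *
s=arm.read_state()
cp=campose('scene');print('pot rim',plane(cp,(357,266),.222), 'saucer',plane(cp,(355,278),.16))
# green holder, top corners
for n,(x0,y0,w,h) in dict(scene=(310,180,60,80),side=(150,150,70,70)).items():
    im=cv2.imread(f"pics/{n}0.png")[y0:y0+h,x0:x0+w]
    cv2.imwrite(f"pics/c_{n}.png",cv2.resize(im,None,fx=8,fy=8,interpolation=cv2.INTER_CUBIC)[:600])
# shelf front edge in wrist image: grey vs wood by saturation
im=cv2.imread("pics/wrist0.png");hsv=cv2.cvtColor(im,cv2.COLOR_BGR2HSV)
cw=campose('wrist',s);P=[]
for r in list(range(5,60,6))+list(range(205,225,4))+list(range(355,383,4)):
    row=hsv[r,100:240,1].astype(int); k=np.argmax(row<60); P.append((100+k,r))
Q=plane(cw,P,.15);print(np.round(np.c_[P,Q[:,:2]],3))
E
```

```text
pot rim [[0.64888392 0.35922974 0.222     ]] saucer [[0.63224499 0.35771656 0.16      ]]
[[ 1.39e+02  5.00e+00  5.75e-01  1.37e-01]
 [ 1.39e+02  1.10e+01  5.75e-01  1.34e-01]
 [ 1.39e+02  1.70e+01  5.75e-01  1.30e-01]
 [ 1.40e+02  2.30e+01  5.75e-01  1.27e-01]
 [ 1.40e+02  2.90e+01  5.75e-01  1.23e-01]
 [ 1.40e+02  3.50e+01  5.74e-01  1.20e-01]
 [ 1.40e+02  4.10e+01  5.74e-01  1.16e-01]
 [ 1.41e+02  4.70e+01  5.74e-01  1.12e-01]
 [ 1.41e+02  5.30e+01  5.74e-01  1.09e-01]
 [ 1.41e+02  5.90e+01  5.74e-01  1.05e-01]
 [ 1.00e+02  2.05e+02  5.34e-01  3.00e-03]
 [ 1.00e+02  2.09e+02  5.33e-01 -0.00e+00]
 [ 1.03e+02  2.13e+02  5.35e-01 -3.00e-03]
 [ 1.00e+02  2.17e+02  5.32e-01 -6.00e-03]
 [ 1.00e+02  2.21e+02  5.32e-01 -1.00e-02]
 [ 1.00e+02  3.55e+02  5.17e-01 -1.32e-01]
 [ 1.00e+02  3.59e+02  5.16e-01 -1.36e-01]
 [ 1.00e+02  3.63e+02  5.15e-01 -1.41e-01]
 [ 1.00e+02  3.67e+02  5.15e-01 -1.45e-01]
 [ 1.00e+02  3.71e+02  5.14e-01 -1.49e-01]
 [ 1.00e+02  3.75e+02  5.14e-01 -1.53e-01]
 [ 1.00e+02  3.79e+02  5.13e-01 -1.58e-01]]
```

View pics/c_scene.png

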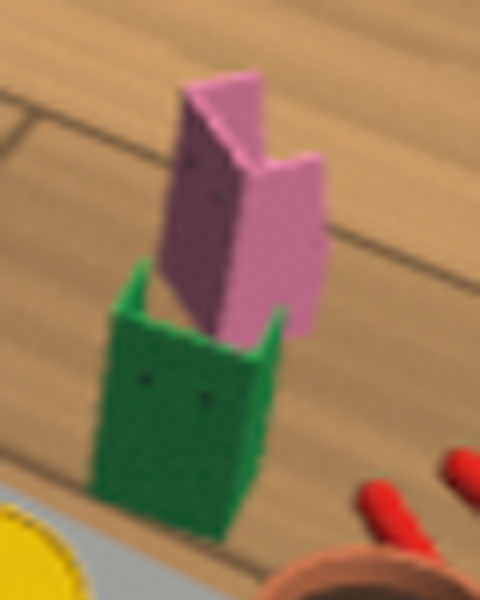

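View pics/c_side.png

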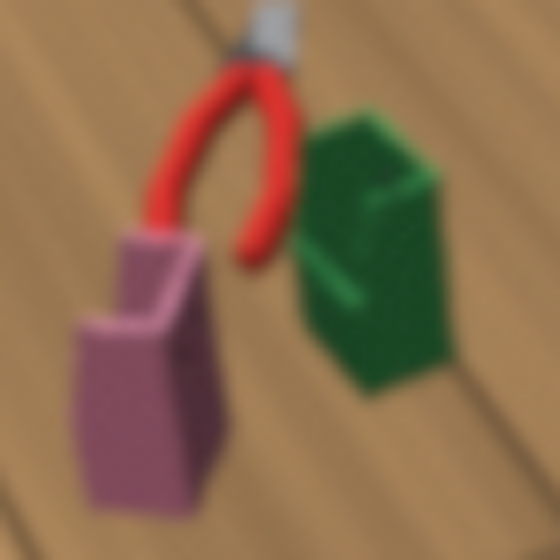

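Jar lid: the two views agree on (0.471, -0.052) at z = 0.09. The yellow coaster is at (0.630, 0.226). Moving above the jar and turning.

Request:
step_arm(
  steps=[
    [[-0.0105,-0.0356,0],0],
    [[-0.0105,-0.0356,0],0],
    [[-0.0105,-0.0356,0],0],
    [[-0.0105,-0.0356,0],0],
    [[-0.0105,-0.0356,0],0],
    [[0,0,0],0.147],
    [[0,0,0],0.147],
    [[0,0,0],0.147],
    [[0,0,0],0.147],
    [[0,0,0],0.147],
  ],
  claw=1,
)

```text
time: 1.15
tool_pos: [0.4719, -0.0525, 0.2054]
eef_rot: [-180.0, 0.0, 47.5]
wrist_force: [-0.4, 0.3, -0.3]
finger_gap: 0.0937
```

Request:
step_arm(
  steps=[
    [[0,0,0],0.147],
    [[0,0,0],0.147],
    [[0,0,0],0.147],
    [[0,0,0],0.147],
    [[0,0,0],0.147],
    [[0,0,0],0.1],
    [[0,0,0],0],
  ],
)

```text
time: 1.85
tool_pos: [0.4718, -0.0523, 0.2053]
eef_rot: [180.0, 0.0, 0.0]
wrist_force: [0.5, -0.2, -0.3]
finger_gap: 0.0942
```

```bash
python3 - <<'E'
from h import *
s=arm.read_state();print(s['time'],s['tool_pos'],s['eef_rot'],s['q'].round(1))
im=arm.grab_frame('wrist');cv2.imwrite('pics/wrist1.png',im[:,:,::-1]);cp=campose('wrist',s)
for c in('yellow','blue','green'):
  for b in blobs(im,*C[c])[1][:4]:
    M=cv2.moments(b);u=(M['m10']/M['m00'],M['m01']/M['m00']);print(c,np.round(u,1),cv2.contourArea(b),plane(cp,u,.09)[0],plane(cp,u,.15)[0])
E
```

```text
1.85 [ 0.47184725 -0.05231639  0.20530174] [1.79984352e+02 2.88061009e-02 4.44241207e-02] [-16.4  23.7  26.8 114.5 -14.8  45.1 -70.9]
yellow [255.1 187.9] 903.0 [ 0.4708181  -0.05248597  0.09      ] [ 0.48688609 -0.05224968  0.15      ]
yellow [256.4 153. ] 103.5 [ 0.50332589 -0.05361652  0.09      ] [ 0.51278788 -0.05315049  0.15      ]
yellow [470.6 355.2] 74.5 [ 0.28387239 -0.28543975  0.09      ] [ 0.33793013 -0.23786428  0.15      ]
blue [327.2  47.2] 4462.0 [ 0.59134676 -0.11199412  0.09      ] [ 0.58292179 -0.09966502  0.15      ]
blue [73.3 17.8] 2096.5 [0.6132275  0.09482226 0.09      ] [0.60035609 0.06512364 0.15      ]
green [ 28.8 224. ] 2784.0 [0.43499215 0.16348201 0.09      ] [0.45834043 0.11983085 0.15      ]
```

View pics/wrist1.png

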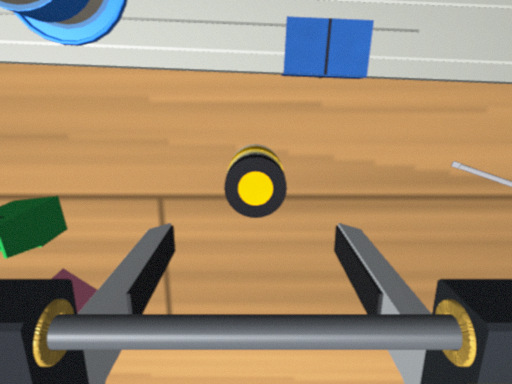

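The wrist view shows the yellow lid at (255,188), centred between the jaws, and the blue tape at (327,47) with its black line. Measuring the tape and edge from this picture before descending.

```bash
python3 - <<'E'
from h import *
s=arm.read_state();cp=campose('wrist',s)
im=cv2.imread('pics/wrist1.png')[:,:,::-1].copy()
cv2.imwrite('pics/tape.png',cv2.resize(im[0:100,260:400,::-1],None,fx=5,fy=5,interpolation=cv2.INTER_CUBIC))
m,b=blobs(im,*C['blue']);b=b[0]
print(cv2.boxPoints(cv2.minAreaRect(b)))
g=cv2.cvtColor(im,cv2.COLOR_RGB2HSV)
# edge: last row where saturation low, for columns
P=[]
for c in range(150,281,10):
    col=g[:,c,1].astype(int); k=np.where(col[30:110]>90)[0][0]+30; P.append((c,k))
for c in range(385,510,10):
    col=g[:,c,1].astype(int); k=np.where(col[30:110]>90)[0][0]+30; P.append((c,k))
Q=plane(cp,P,.15);print(np.round(np.c_[P,Q[:,:2]],3));f=np.polyfit(Q[:,1],Q[:,0],1);print('edge x=a*y+b top',f,'yaw',-np.degrees(np.arctan(f[0])))
E
```

```text
[[282.97983   74.47803 ]
 [285.4149    16.848516]
 [372.1052    20.511482]
 [369.67014   78.14099 ]]
[[ 1.50e+02  6.90e+01  5.69e-01  1.90e-02]
 [ 1.60e+02  7.00e+01  5.69e-01  1.20e-02]
 [ 1.70e+02  7.00e+01  5.69e-01  5.00e-03]
 [ 1.80e+02  7.00e+01  5.69e-01 -2.00e-03]
 [ 1.90e+02  7.10e+01  5.68e-01 -8.00e-03]
 [ 2.00e+02  7.10e+01  5.68e-01 -1.50e-02]
 [ 2.10e+02  7.20e+01  5.67e-01 -2.20e-02]
 [ 2.20e+02  7.20e+01  5.67e-01 -2.80e-02]
 [ 2.30e+02  7.30e+01  5.67e-01 -3.50e-02]
 [ 2.40e+02  7.30e+01  5.67e-01 -4.20e-02]
 [ 2.50e+02  7.30e+01  5.67e-01 -4.80e-02]
 [ 2.60e+02  7.40e+01  5.66e-01 -5.50e-02]
 [ 2.70e+02  7.40e+01  5.66e-01 -6.20e-02]
 [ 2.80e+02  7.50e+01  5.66e-01 -6.90e-02]
 [ 3.85e+02  7.90e+01  5.63e-01 -1.40e-01]
 [ 3.95e+02  7.90e+01  5.63e-01 -1.47e-01]
 [ 4.05e+02  8.00e+01  5.63e-01 -1.53e-01]
 [ 4.15e+02  8.00e+01  5.63e-01 -1.60e-01]
 [ 4.25e+02  8.10e+01  5.62e-01 -1.67e-01]
 [ 4.35e+02  8.10e+01  5.62e-01 -1.74e-01]
 [ 4.45e+02  8.10e+01  5.62e-01 -1.81e-01]
 [ 4.55e+02  8.20e+01  5.62e-01 -1.87e-01]
 [ 4.65e+02  8.20e+01  5.62e-01 -1.94e-01]
 [ 4.75e+02  8.30e+01  5.61e-01 -2.01e-01]
 [ 4.85e+02  8.30e+01  5.61e-01 -2.08e-01]
 [ 4.95e+02  8.30e+01  5.61e-01 -2.15e-01]
 [ 5.05e+02  8.40e+01  5.60e-01 -2.22e-01]]
edge x=a*y+b top [0.03585518 0.56837305] yaw -2.053470729461555
```

View pics/tape.png

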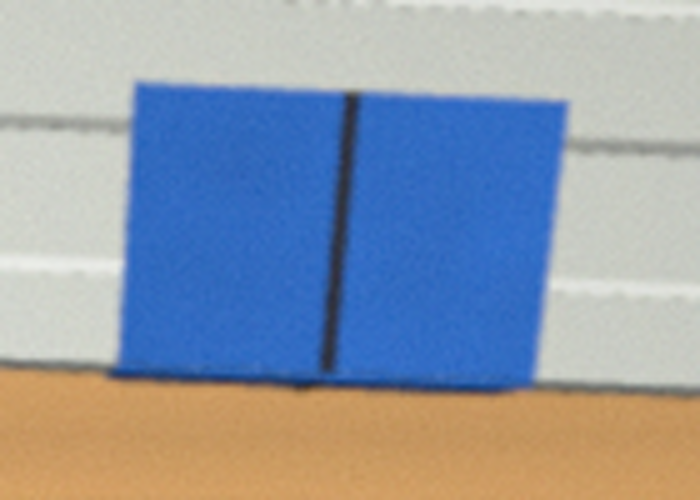

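Request:
step_arm(
  steps=[
    [[-0.001,0,0.03],0],
    [[0,0,0.035],0],
    [[0,0,0.035],0],
    [[0,0,0.03],0],
    [[0,0,0.025],0],
    [[0,0,0.014],0],
    [[0,0,0],0],
  ],
)

```text
time: 2.6
tool_pos: [0.4696, -0.0523, 0.0348]
eef_rot: [-179.9, 0.2, 0.1]
wrist_force: [0.3, 0.1, 0.2]
finger_gap: 0.0946
```

Request:
step_arm(
  steps=[
    [[0,0,0],0],
    [[0,0,0],0],
    [[0,0,0],0],
    [[0,0,0],0],
    [[0,0,0],0],
    [[0,0,0],0],
    [[0,0,0],0],
    [[0,0,0],0],
  ],
  claw=-1,
  grip_force=25,
)

```text
time: 3.4
tool_pos: [0.4715, -0.0526, 0.0371]
eef_rot: [180.0, -0.1, 0.0]
wrist_force: [-0.3, -0.1, 6.4]
finger_gap: 0.0596
```

Grasp confirmed: gap is 59.6 mm. Lifting clear, then moving along in front of the shelf.

Request:
step_arm(
  steps=[
    [[0,0,-0.005],0],
    [[0,0,-0.015],0],
    [[0,0,-0.025],0],
    [[0,0,-0.03],0],
    [[0,0,-0.03],0],
    [[0,0,-0.03],0],
    [[0,0,-0.03],0],
    [[0,0,-0.025],0],
    [[0,0,-0.01],0],
    [[0,0,0],0],
  ],
)

```text
time: 4.4
tool_pos: [0.4714, -0.0523, 0.2372]
eef_rot: [-180.0, -0.1, 0.1]
wrist_force: [-0.4, 0.0, -2.8]
finger_gap: 0.0599
```

Request:
step_arm(
  steps=[
    [[0,-0.014,0],0],
    [[0,-0.024,0],0],
    [[0,-0.032,0],0],
    [[0,-0.036,0],0],
    [[0,-0.036,0],0],
    [[0,-0.036,0],0],
    [[0,-0.036,0],0],
    [[0,-0.032,0],0],
    [[0,-0.022,0],0],
    [[0,-0.01,0],0],
  ],
)

```text
time: 5.4
tool_pos: [0.4692, 0.2278, 0.2344]
eef_rot: [179.9, 0.2, 0.3]
wrist_force: [0.7, -0.5, -2.5]
finger_gap: 0.0597
```

Request:
step_arm(
  steps=[
    [[0.008,0,0],0],
    [[0.018,0,0],0],
    [[0.026,0,0],0],
    [[0.028,0,0],0],
    [[0.028,0,0],0],
    [[0.024,0,0],0],
    [[0.016,0,0],0],
    [[0.01,0,0],0],
    [[0,0,0],0],
    [[0,0,0],0],
  ],
)

```text
time: 6.4
tool_pos: [0.6282, 0.2246, 0.236]
eef_rot: [180.0, 0.1, -0.0]
wrist_force: [-0.9, -0.4, -1.9]
finger_gap: 0.0597
```

```bash
python3 - <<'E'
from h import *
s=arm.read_state();print(s['time'],s['tool_pos'],s['eef_rot'],s['q'].round(1),s['wrist_force'],s['finger_gap'])
for n in('wrist','scene','side'):
  im=arm.grab_frame(n);cv2.imwrite(f'pics/{n}2.png',im[:,:,::-1])
  cp=campose(n,s)
  for b in blobs(im,*C['yellow'])[1][:4]:
    M=cv2.moments(b);u=(M['m10']/M['m00'],M['m01']/M['m00']);print(n,np.round(u,1),cv2.boundingRect(b),plane(cp,u,.155)[0])
E
```

```text
6.4 [0.62817861 0.22460804 0.23599768] [ 1.79968308e+02  8.82885698e-02 -1.70675754e-02] [-35.9  38.   25.   82.1 -16.8  63.8 -98.1] [-0.94455499 -0.41772106 -1.90488702] 0.05973239244502848
wrist [254.1 285.8] (217, 254, 75, 61) [0.54569593 0.2253889  0.155     ]
wrist [252.9 179. ] (202, 151, 107, 84) [0.64371159 0.22633033 0.155     ]
wrist [393.1 354.5] (387, 343, 10, 22) [0.47153585 0.09288159 0.155     ]
scene [304.7 256.3] (290, 245, 31, 22) [0.63699641 0.22861398 0.155     ]
scene [309.5 214.1] (303, 209, 14, 11) [0.49756603 0.16638565 0.155     ]
scene [310.  239.8] (297, 231, 22, 14) [0.58152561 0.21321466 0.155     ]
side [250.1 135.1] (241, 130, 20, 11) [0.627812   0.22357215 0.155     ]
```

View pics/scene2.png

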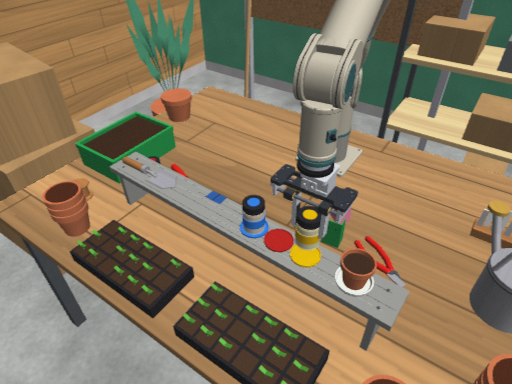

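View pics/wrist2.png

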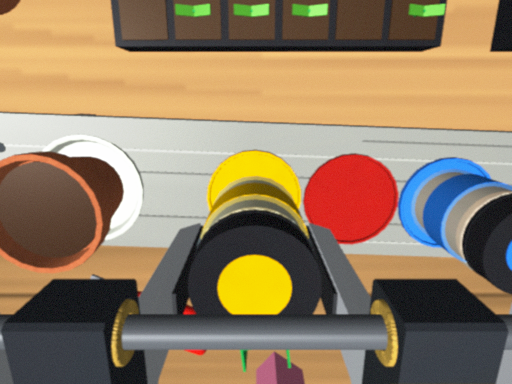

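The jar hangs over the yellow coaster, which shows at wrist (253,179) behind it. Fitting the coaster's 78 mm rim circle on its plane.

```bash
python3 - <<'E'
from h import *
from scipy.optimize import least_squares
s=arm.read_state();cp=campose('wrist',s)
im=cv2.imread('pics/wrist2.png')[:,:,::-1].copy()
def fit(P,r=None):
    if r: f=lambda p:np.hypot(*(P-p).T)-r; return least_squares(f,P.mean(0)).x
    f=lambda p:np.hypot(*(P-p[:2]).T)-p[2]; return least_squares(f,[*P.mean(0),.04]).x
m,b=blobs(im,*C['yellow'])
yb=[x for x in b if 140<cv2.boundingRect(x)[1]<160][0][:,0,:]
arc=yb[(yb[:,1]<182)&((yb[:,1]<178))]
hull=cv2.convexHull(arc)[:,0,:]
Q=plane(cp,hull,.156)[:,:2];print('yellow',fit(Q),fit(Q,.039))
rb=[x for x in blobs(im,*C['red'])[1] if cv2.contourArea(x)>3000][0][:,0,:]
Q=plane(cp,rb,.156)[:,:2];print('red',fit(Q),fit(Q,.039))
for n in('scene','side'):
    im=cv2.imread(f'pics/{n}0.png')[:,:,::-1].copy();cpp=campose(n)
    for c in ('yellow','red'):
        for x in blobs(im,*C[c])[1][:4]:
            Q=plane(cpp,cv2.convexHull(x)[:,0,:],.156)[:,:2];print(n,c,fit(Q))
# jar lid dot held at z: tcp+.053
im=cv2.imread('pics/wrist2.png')[:,:,::-1].copy()
print('lid',plane(cp,(254.1,285.8),s['tool_pos'][2]-.037+.09))
g=cv2.cvtColor(im,cv2.COLOR_RGB2HSV)
P=[]
for c in list(range(310,510,15)): # back edge of shelf
    col=g[105:140,c,1].astype(int);k=np.where(col<60)[0];P.append((c,105+k[0]))
Q=plane(cp,P,.15);f=np.polyfit(Q[:,1],Q[:,0],1);print('back',f,np.abs(np.polyval(f,Q[:,1])-Q[:,0]).max(), P)
E
```

```text
yellow [0.62895843 0.2269533  0.03803893] [0.62777292 0.22692131]
red [0.62668727 0.14644974 0.03720363] [0.62670402 0.14637895]
scene yellow [0.63044217 0.22542256 0.03882734]
scene red [0.62768724 0.1462825  0.03736868]
scene red [0.5508299  0.34902248 0.06110182]
scene red [ 0.5029619  -0.2649748   0.06459665]
scene red [0.52363128 0.32665624 0.01413571]
side yellow [0.6278617  0.22224986 0.03297501]
side yellow [ 0.43866342 -0.10906744  0.01258873]
side red [-150.41004787   52.59218153  159.84855698]
side red [0.35133134 0.1625357  0.04496121]
side red [ 0.47153217 -0.49295935  0.01329926]
side red [0.61955995 0.14540005 0.03029055]
lid [[0.62798732 0.22660379 0.28961476]]
back [0.03757393 0.68009635] 0.00036924475225896813 [(310, np.int64(124)), (325, np.int64(125)), (340, np.int64(125)), (355, np.int64(126)), (370, np.int64(127)), (385, np.int64(127)), (400, np.int64(128)), (415, np.int64(128)), (430, np.int64(129)), (445, np.int64(129)), (460, np.int64(130)), (475, np.int64(131)), (490, np.int64(131)), (505, np.int64(132))]
```

Request:
step_arm(
  steps=[
    [[0.001,-0.001,0.008],0],
    [[0,0,0.01],0],
    [[0,0,0.01],0],
    [[0,0,0.008],0],
    [[0,0,0.004],0],
    [[0,0,0.002],0],
    [[0,0,0],0],
  ],
)

```text
time: 7.25
tool_pos: [0.6298, 0.2266, 0.1942]
eef_rot: [180.0, 0.0, 0.0]
wrist_force: [0.0, 0.3, -1.4]
finger_gap: 0.0592
```

Request:
step_arm(
  steps=[
    [[0,0,0.001],0],
    [[0,0,0.001],0],
    [[0,0,0],0],
  ],
)

```text
time: 7.55
tool_pos: [0.6298, 0.2267, 0.1926]
eef_rot: [-180.0, -0.0, 0.0]
wrist_force: [-0.0, -0.0, -1.5]
finger_gap: 0.0596
```

Request:
step_arm(
  steps=[
    [[0,0,0.001],0],
    [[0,0,0],0],
  ],
)

```text
time: 7.75
tool_pos: [0.6297, 0.2267, 0.1914]
eef_rot: [-180.0, 0.0, 0.0]
wrist_force: [-0.5, -0.3, -2.4]
finger_gap: 0.0598
```

Request:
step_arm(
  steps=[
    [[0,0,0.001],0],
    [[0,0,0],0],
  ],
)

```text
time: 7.95
tool_pos: [0.6297, 0.2266, 0.1904]
eef_rot: [180.0, 0.0, 0.0]
wrist_force: [-0.9, 0.3, -2.5]
finger_gap: 0.0593
```

Request:
step_arm(
  steps=[
    [[0,0,0.001],0],
    [[0,0,0],0],
  ],
)

```text
time: 8.15
tool_pos: [0.6298, 0.2267, 0.1902]
eef_rot: [-180.0, -0.0, 0.0]
wrist_force: [-1.2, -0.1, 2.2]
finger_gap: 0.0598
```

Contact felt (z force went from -2.5 to +2.2 N). Releasing.

Request:
step_arm(
  steps=[
    [[0,0,0],0],
    [[0,0,0],0],
    [[0,0,0],0],
    [[0,0,0],0],
    [[0,0,0],0],
    [[0,0,0],0],
  ],
  claw=1,
)

```text
time: 8.75
tool_pos: [0.6298, 0.2267, 0.1894]
eef_rot: [-180.0, -0.0, 0.0]
wrist_force: [0.0, -0.1, -0.3]
finger_gap: 0.094
```

Request:
step_arm(
  steps=[
    [[0,0,-0.005],0],
    [[0,0,-0.015],0],
    [[0,0,-0.03],0],
    [[0,0,-0.035],0],
    [[0,0,-0.03],0],
    [[-0.02,0,-0.01],0],
    [[-0.04,0,0],0],
    [[-0.045,0,0],0],
    [[-0.045,0,0],0],
    [[-0.03,0,0],0],
  ],
)

```text
time: 9.75
tool_pos: [0.4469, 0.2265, 0.3149]
eef_rot: [-179.9, 0.1, 0.1]
wrist_force: [0.0, 1.0, 0.3]
finger_gap: 0.0943
```

Request:
step_arm(
  steps=[
    [[0,0,0],0],
  ],
)

```text
time: 9.85
tool_pos: [0.446, 0.2271, 0.3152]
eef_rot: [-179.9, 0.1, 0.2]
wrist_force: [-0.1, 0.2, 0.3]
finger_gap: 0.0937
```

```bash
python3 - <<'E'
from h import *
s=arm.read_state();print(s['time'],s['tool_pos'],s['eef_rot'],s['q'].round(1),s['wrist_force'],s['finger_gap'])
for n in('wrist','scene'):
  im=arm.grab_frame(n);cv2.imwrite(f'pics/{n}3.png',im[:,:,::-1])
E
```

```text
9.85 [0.44600007 0.22706021 0.31522957] [-1.79887897e+02  1.36294635e-01  2.17197915e-01] [ -50.5   18.4   27.9  101.7   -9.8   62.3 -109.1] [-0.09227217  0.24934376  0.31335369] 0.09365734999802698
```

View pics/wrist3.png

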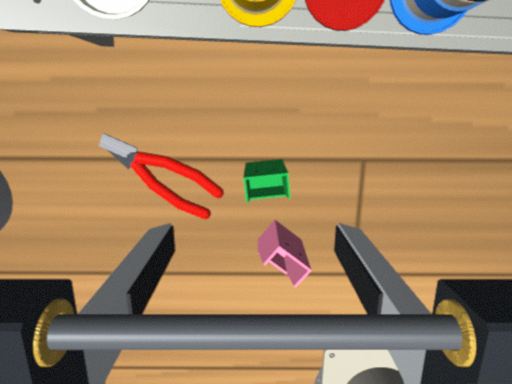

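View pics/scene3.png

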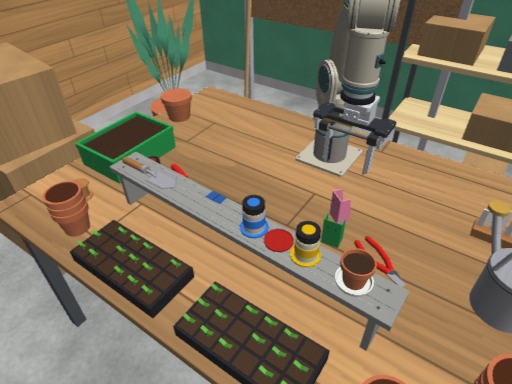

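The yellow jar stands in its coaster (scene 307,245). The green holder is at wrist (266,180), with its back towards the shelf. The pink one is at (284,252), and the nearest pruner handle tip is at (220,193).

```bash
python3 - <<'E'
from h import *
im=cv2.imread('pics/wrist3.png')
cv2.imwrite('pics/hc.png',cv2.resize(im[150:210,205:305],None,fx=8,fy=8,interpolation=cv2.INTER_CUBIC))
s=arm.read_state();cp=campose('wrist',s)
print('pruner tip',plane(cp,(221,193),.01))
E
```

```text
pruner tip [[0.3907803  0.27849594 0.01      ]]
```

View pics/hc.png

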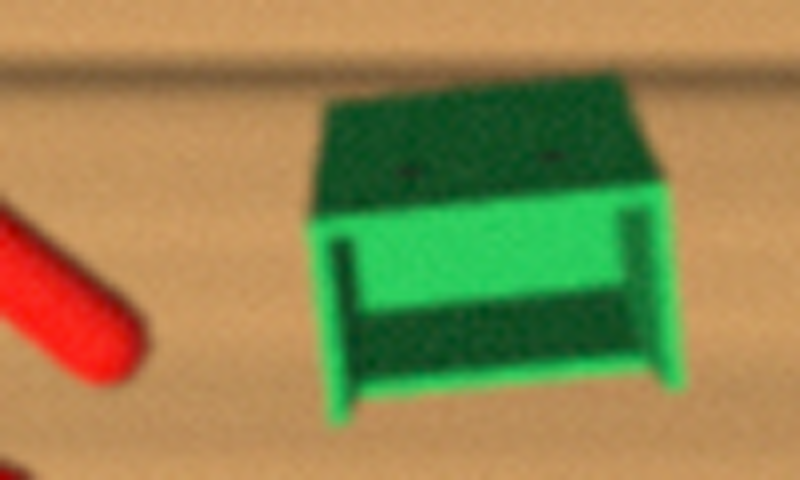

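```bash
python3 - <<'E'
from h import *
s=arm.read_state();cp=campose('wrist',s)
f=lambda x,y:(205+x/8-.44,150+y/8-.44)
A=plane(cp,f(312,218),.1)[0];B=plane(cp,f(666,183),.1)[0]
print(A,B,np.linalg.norm(A-B))
y=(A-B)/np.linalg.norm(A-B);yaw=np.degrees(np.arctan2(-y[0],y[1]));x=np.array([y[1],-y[0],0]);M=(A+B)/2
print('yaw',yaw,'axis centre',M-.022*x,'grip(+4)',M-.018*x)
a=plane(cp,f(327,103),0)[0];b=plane(cp,f(622,75),0)[0];print('bottom back',a,b,np.linalg.norm(a-b),np.degrees(np.arctan2(-(a-b)[0],(a-b)[1])))
E
```

```text
[0.43689304 0.24082274 0.1       ] [0.44246104 0.18662005 0.1       ] 0.05448793238978165
yaw 5.865162740331974 axis centre [0.41779221 0.21147327 0.1       ] grip(+4) [0.42177127 0.21188202 0.1       ]
bottom back [0.43631768 0.24114011 0.        ] [0.4417743  0.18518622 0.        ] 0.05621932483606497 5.569859655259196
```

Holder yaw is about +5.8°. The back's mid-point is at (0.4395, 0.2133) from the top corners, and the base agrees within 1 mm. Measured width is 54.5 to 56.2 mm. Approaching the grip point (0.4215, 0.2115).

Request:
step_arm(
  steps=[
    [[-0.0244,0.0156,0.02],0],
    [[0,0,0.03],-0.099],
    [[0,0,0.035],0],
    [[0,0,0.035],0],
    [[0,0,0.025],0],
    [[0,0,0.01],0],
    [[0,0,0],0],
    [[0,0,0],0],
  ],
)

```text
time: 10.75
tool_pos: [0.4269, 0.211, 0.1602]
eef_rot: [-180.0, -0.1, 5.7]
wrist_force: [0.0, 0.6, -0.0]
finger_gap: 0.0942
```

```bash
python3 - <<'E'
from h import *
s=arm.read_state();print(s['time'],s['tool_pos'],s['eef_rot'])
im=arm.grab_frame('wrist');cv2.imwrite('pics/wrist4.png',im[:,:,::-1])
E
```

```text
10.75 [0.42690725 0.21098046 0.16019036] [-1.79981935e+02 -1.00891747e-01  5.67181114e+00]
```

View pics/wrist4.png

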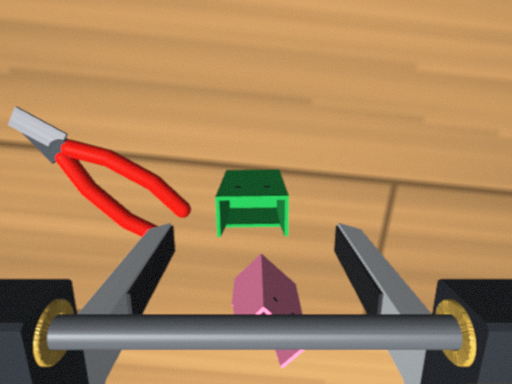

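```bash
python3 - <<'E'
from h import *
s=arm.read_state();cp=campose('wrist',s);print(s['tool_pos'],s['eef_rot'])
im=cv2.imread('pics/wrist4.png')
cv2.imwrite('pics/hc2.png',cv2.resize(im[160:245,200:305],None,fx=7,fy=7,interpolation=cv2.INTER_CUBIC))
E
```

```text
[0.42687377 0.2111864  0.16054493] [-1.79951894e+02 -1.35602396e-01  5.68721222e+00]
```

View pics/hc2.png

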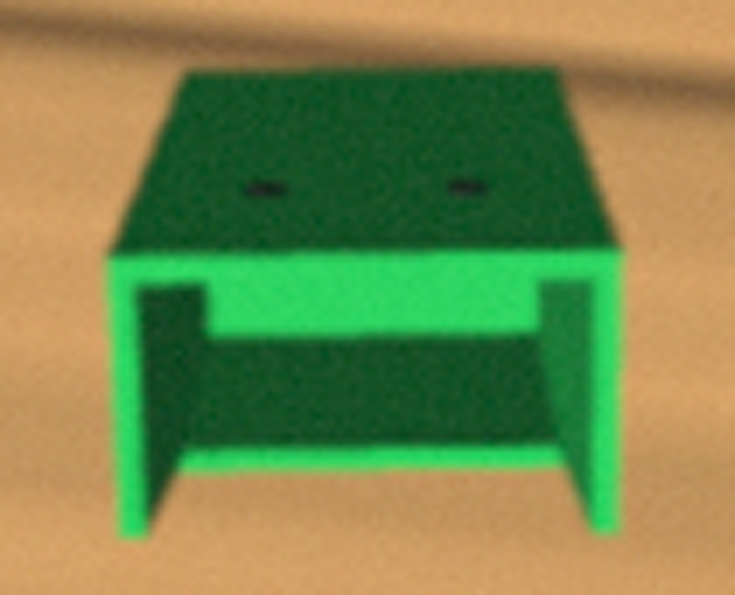

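```bash
python3 - <<'E'
from h import *
s=arm.read_state();cp=campose('wrist',s)
f=lambda x,y:(200+x/7-.43,160+y/7-.43)
def sub(a,b,z):
    A=plane(cp,a,z)[0];B=plane(cp,b,z)[0];d=A-B;print(z,(A+B)/2,np.linalg.norm(d),'yaw',np.degrees(np.arctan2(-d[0],d[1])));return (A+B)/2
M=sub(f(108,257),f(622,250),.1);sub(f(185,72),f(558,67),0.0);sub(f(265,188),f(467,186),.073)
th=np.radians(5.6);g=M[:2]-.018*np.array([np.cos(th),np.sin(th)])
d=g-s['tool_pos'][:2];y=np.radians(s['eef_rot'][2]);print('grip',g,'tool shift x',d@[np.cos(y),np.sin(y)],'y',-(d@[-np.sin(y),np.cos(y)]))
E
```

```text
0.1 [0.4342079  0.21465013 0.1       ] 0.05578153810660999 yaw 6.487827554975292
0.0 [0.43395566 0.2143813  0.        ] 0.056053212997710274 yaw 6.457313142581054
0.073 [0.43464139 0.2147614  0.073     ] 0.02418578714071737 yaw 6.26121405381684
grip [0.41629381 0.21289364] tool shift x -0.010358698229694801 y -0.0027472784875600745
```

Settled now; three planes agree that the back's mid-point is at (0.434, 0.2147) with yaw 6.4°. The earlier frame was taken while the arm was still settling, so I'm correcting and descending.

Request:
step_arm(
  steps=[
    [[-0.0104,-0.0027,0],0],
    [[0,0,0.01],-0.012],
    [[0,0,0.02],0],
    [[0,0,0.025],0],
    [[0,0,0.025],0],
    [[0,0,0.016],0],
    [[0,0,0.008],0],
    [[0,0,0],0],
    [[0,0,0],0],
  ],
)

```text
time: 11.7
tool_pos: [0.4151, 0.2127, 0.0559]
eef_rot: [-180.0, -0.0, 6.4]
wrist_force: [0.0, 0.1, -0.3]
finger_gap: 0.094
```

```bash
python3 - <<'E'
from h import *
s=arm.read_state();print(s['time'],s['tool_pos'],s['eef_rot'])
im=arm.grab_frame('wrist');cv2.imwrite('pics/wrist5.png',im[:,:,::-1])
E
```

```text
11.7 [0.415097   0.21269744 0.05592582] [-1.79981736e+02 -4.32587445e-02  6.41361001e+00]
```

View pics/wrist5.png

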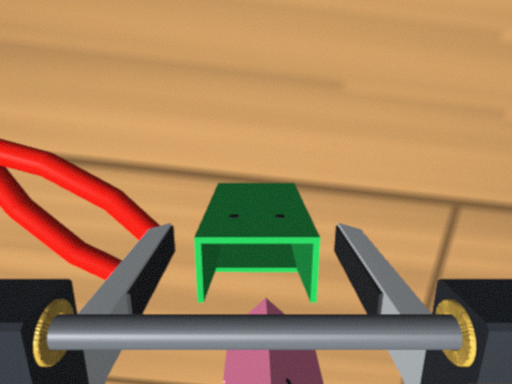

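```bash
python3 - <<'E'
from h import *
s=arm.read_state();cp=campose('wrist',s)
Q=plane(cp,[(195.5,239),(319,238)],.1);print(Q,np.linalg.norm(Q[0]-Q[1]));Rt=rot(s['eef_rot']);print('tool frame',(Q.mean(0)-s['tool_pos'])@Rt)
E
```

```text
[[0.43012852 0.24169742 0.1       ]
 [0.43675039 0.18698848 0.1       ]] 0.055108231874625234
tool frame [ 0.01825223  0.00050374 -0.04381061]
```

Request:
step_arm(
  steps=[
    [[0,0,0],0],
    [[0,0,0],0],
    [[0,0,0],0],
    [[0,0,0],0],
    [[0,0,0],0],
    [[0,0,0],0],
    [[0,0,0],0],
    [[0,0,0],0],
  ],
  claw=-1,
  grip_force=35,
)

```text
time: 12.55
tool_pos: [0.4148, 0.2124, 0.0555]
eef_rot: [180.0, -0.0, 6.4]
wrist_force: [0.1, -0.3, 1.6]
finger_gap: 0.0562
```

```bash
python3 - <<'E'
from h import *
s=arm.read_state();print(s['time'],s['tool_pos'],s['eef_rot'],s['finger_gap'],s['wrist_force'])
im=arm.grab_frame('wrist');cv2.imwrite('pics/wrist6.png',im[:,:,::-1])
E
```

```text
12.55 [0.41484903 0.21243516 0.055531  ] [ 1.79997660e+02 -3.99531005e-03  6.39579030e+00] 0.05617864101777851 [ 0.12681883 -0.3327885   1.57888392]
```

View pics/wrist6.png

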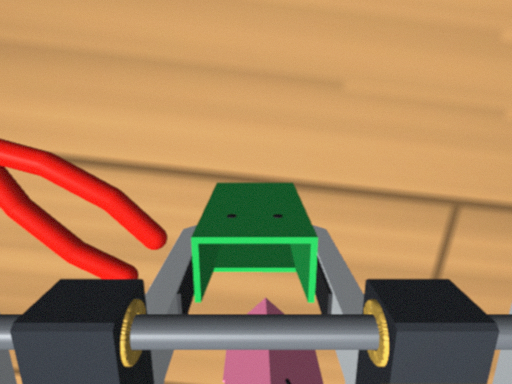

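Gripped: gap 56.2 mm, with the back 18.3 mm ahead of the TCP. Lifting and carrying to a stand-off in front of the tape, turning to the shelf's yaw of -2.1°.

Request:
step_arm(
  steps=[
    [[0,0,-0.004],0],
    [[0,0,-0.012],0],
    [[0,0,-0.02],0],
    [[0,0,-0.022],0],
    [[0,0,-0.014],0],
    [[0,0,-0.006],0],
    [[0,0,0],0.074],
    [[0,0,0],0.074],
    [[0,0,0],0],
    [[0.002,0.012,0],0],
  ],
)

```text
time: 13.6
tool_pos: [0.4159, 0.2016, 0.133]
eef_rot: [-180.0, 0.0, -1.8]
wrist_force: [-0.6, -1.2, -0.7]
finger_gap: 0.0557
```

Request:
step_arm(
  steps=[
    [[0.006,0.025,0],0],
    [[0.01,0.035,0],0],
    [[0.012,0.038,0],0],
    [[0.012,0.038,0],0],
    [[0.012,0.038,0],0],
    [[0.012,0.038,0],0],
    [[0.012,0.035,0],0],
    [[0.008,0.025,0],0],
    [[0.005,0.017,0],0],
    [[0.002,0.008,0],0],
  ],
)

```text
time: 14.6
tool_pos: [0.4961, -0.1028, 0.1333]
eef_rot: [179.9, 0.0, -2.2]
wrist_force: [-0.0, 0.3, -1.8]
finger_gap: 0.0559
```

Request:
step_arm(
  steps=[
    [[0,0,0],0],
    [[0,0,0],0],
    [[0,0,0],0],
    [[0,0,0],0],
    [[0,0,0],0],
  ],
)

```text
time: 15.1
tool_pos: [0.4965, -0.0987, 0.1335]
eef_rot: [-180.0, 0.0, -2.0]
wrist_force: [-0.2, -0.2, -1.8]
finger_gap: 0.0558
```

```bash
python3 - <<'E'
from h import *
s=arm.read_state();print(s['time'],s['tool_pos'],s['eef_rot'],s['finger_gap'],s['wrist_force'],s['qvel'].round(2))
for n in('wrist','scene','side'):
  im=arm.grab_frame(n);cv2.imwrite(f'pics/{n}7.png',im[:,:,::-1])
E
```

```text
15.1 [ 0.49651771 -0.09874289  0.13349049] [-1.79981217e+02  4.07124305e-03 -1.98995870e+00] 0.05575106919189895 [-0.18528974 -0.19653923 -1.78983774] [ 0.24 -0.05  0.23 -0.15 -0.04  0.06 -0.02]
```

View pics/wrist7.png

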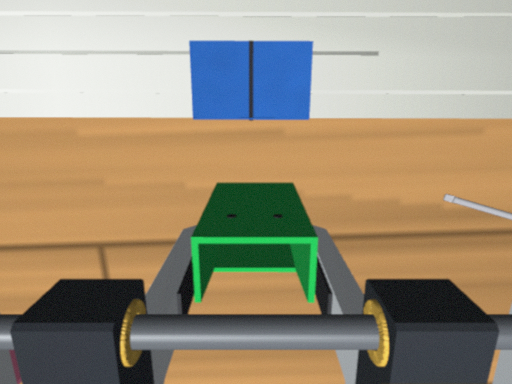

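View pics/side7.png

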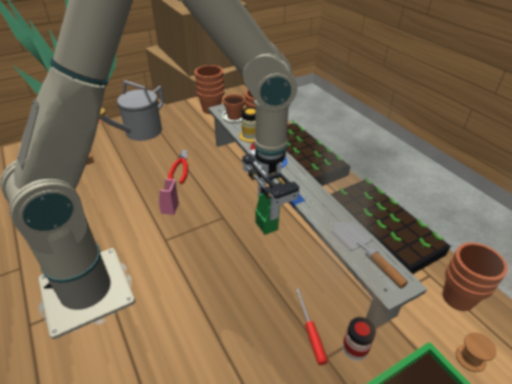

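The wrist view shows the tape at cols 190 to 312, its line at col 251 and the fold at row about 119, straight ahead of the holder's back (cols 192 to 317, row 239). Measuring both in the tool frame.

```bash
cat > m.py <<'E'
from h import *
def run(f,s):
    cp=campose('wrist',s);im=cv2.imread(f)[:,:,::-1].copy();Rt=rot(s['eef_rot'])
    T=lambda uv,z:((plane(cp,uv,z)-s['tool_pos'])@Rt)
    hsv=cv2.cvtColor(im,cv2.COLOR_RGB2HSV)
    m,b=blobs(im,*C['blue']);t=[x for x in b if 120<cv2.boundingRect(x)[0]+cv2.boundingRect(x)[2]/2<400][0]
    x,y,w,h=cv2.boundingRect(t);print('tape bbox',x,y,w,h)
    # fold edge by sub-pixel: bottom of grey beside the tape (saturation crossing)
    P=[]
    for c in list(range(max(5,x-160),x-5,6))+list(range(x+w+5,min(505,x+w+160),6)):
        col=hsv[y+h//2:y+h+25,c,1].astype(float);k=np.where(col>60)[0]
        if len(k) and k[0]>0:
            i=k[0];P.append((c,y+h//2+i-1+(60-col[i-1])/(col[i]-col[i-1])))
    P=np.array(P);Q=T(P,.15);fx=np.polyfit(Q[:,1],Q[:,0],1);r=Q[:,0]-np.polyval(fx,Q[:,1])
    ok=abs(r)<.0015;fx=np.polyfit(Q[ok,1],Q[ok,0],1)
    print('edge in tool: x at y=0',fx[1],'slope deg',np.degrees(np.arctan(fx[0])),ok.sum(),len(ok))
    # tape sides and centre line on several rows
    for r in range(y+8,y+h-6,12):
        row=np.where(m[r]>0)[0];row=row[(row>=x-2)&(row<=x+w+2)]
        d=255-im[r,x+w//2-15:x+w//2+15,2].astype(float);d=np.clip(d-np.median(d)-30,0,None);cc=(d*np.arange(30)).sum()/max(d.sum(),1)+x+w//2-15
        print(r,'sides',T([(row[0]-.5,r),(row[-1]+.5,r)],.15)[:,1].round(4),'line',cc.round(1),T((cc,r),.15)[0].round(4))
    mg,bg=blobs(im,(50,120,130),(80,255,255));g=max(bg,key=lambda c:cv2.contourArea(cv2.convexHull(c)) if cv2.boundingRect(c)[1]>150 else 0)
    x,y,w,h=cv2.boundingRect(g);print('rim bbox',x,y,w,h)
    zt=s['tool_pos'][2]-.0555+.1;L=g[:,0,:]
    tl=L[np.argmin(L.sum(1))];tr=L[np.argmin(L[:,1]-L[:,0])]
    Q=T([tl+[-.5,-.5],tr+[.5,-.5]],zt);print('back corners',tl,tr,Q.round(4),'w',np.linalg.norm(Q[0]-Q[1]),'tilt deg',np.degrees(np.arctan2(Q[1,0]-Q[0,0],Q[1,1]-Q[0,1])))
E
python3 - <<'E'
from m import *
run('pics/wrist7.png',arm.read_state())
E
```

```text
tape bbox 190 42 122 77
edge in tool: x at y=0 0.06951742796684102 slope deg -0.15772954412715612 52 52
50 sides [-0.03    0.0256] line 250.7 [ 0.0998 -0.0023 -0.0165]
62 sides [-0.0303  0.0254] line 250.6 [ 0.0946 -0.0024 -0.0165]
74 sides [-0.0301  0.0256] line 250.6 [ 0.0894 -0.0024 -0.0165]
86 sides [-0.0304  0.0254] line 250.6 [ 0.084  -0.0024 -0.0165]
98 sides [-0.0302  0.0251] line 250.6 [ 0.0786 -0.0025 -0.0165]
110 sides [-0.0304  0.0254] line 250.6 [ 0.073  -0.0025 -0.0165]
rim bbox 191 237 127 66
back corners [191 237] [317 237] [[ 0.0194 -0.029  -0.0445]
 [ 0.0194  0.0273 -0.0445]] w 0.05628007234904002 tilt deg -0.028447930088322755
```

Gap to the edge is about 50 mm, the lateral offset 1.5 mm and the angle 0.16°. Lowering 10 mm, shifting and approaching to about 8 mm.

Request:
step_arm(
  steps=[
    [[0.004,-0.0015,0.004],0.003],
    [[0.008,0,0.004],0],
    [[0.01,0,0.002],0],
    [[0.01,0,0],0],
    [[0.007,0,0],0],
    [[0.003,0,0],0],
    [[0,0,0],0],
    [[0,0,0],0],
    [[0,0,0],0],
    [[0,0,0],0],
  ],
)

```text
time: 16.25
tool_pos: [0.5383, -0.0998, 0.1236]
eef_rot: [-180.0, 0.0, -2.3]
wrist_force: [-0.9, 0.2, -0.3]
finger_gap: 0.0557
```

```bash
python3 - <<'E'
from m import *
s=arm.read_state();print(s['time'],s['tool_pos'],s['eef_rot'],s['finger_gap'],s['wrist_force'],s['qvel'].round(2))
for n in('wrist','side'):
  im=arm.grab_frame(n);cv2.imwrite(f'pics/{n}8.png',im[:,:,::-1])
run('pics/wrist8.png',s)
E
```

```text
16.25 [ 0.53827068 -0.09975671  0.12356356] [-1.79993420e+02  8.03737347e-03 -2.25771000e+00] 0.055658101704762375 [-0.8944238   0.20230907 -0.27251735] [-0.08 -0.02  0.05 -0.05 -0.02  0.06 -0.01]
tape bbox 253 137 59 72
edge in tool: x at y=0 0.02760096342792293 slope deg 0.08056692606813196 43 43
145 sides [-0.0015  0.0259] line 267.0 [ 0.0575  0.0052 -0.0264]
157 sides [-0.0016  0.0257] line 267.0 [ 0.0519  0.0052 -0.0264]
169 sides [-0.0011  0.0255] line 267.0 [ 0.0461  0.0053 -0.0264]
181 sides [-0.0011  0.0257] line 267.0 [ 0.0403  0.0054 -0.0264]
193 sides [-0.0016  0.0255] line 267.0 [ 0.0343  0.0054 -0.0264]
rim bbox 191 237 127 66
back corners [191 237] [317 237] [[ 0.0194 -0.029  -0.0445]
 [ 0.0194  0.0273 -0.0445]] w 0.05627858955033981 tilt deg -0.028449206377495737
```

View pics/wrist8.png

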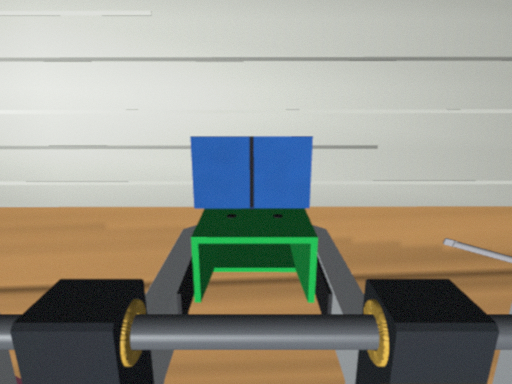

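```bash
python3 - <<'E'
from m import *
s=arm.read_state();cp=campose('wrist',s);im=cv2.imread('pics/wrist8.png');Rt=rot(s['eef_rot'])
T=lambda uv,z:((plane(cp,uv,z)-s['tool_pos'])@Rt)
for r in (150,170,190):
    d=im[r,240:264,0].astype(float);d=np.clip(np.median(d)-d-15,0,None);c=240+(d*np.arange(24)).sum()/d.sum()
    m=cv2.inRange(cv2.cvtColor(im[r:r+1],cv2.COLOR_BGR2HSV),*[np.array(v) for v in C['blue']])[0];k=np.where(m>0)[0];k=k[(k>150)&(k<350)]
    print(r,c,k[0],k[-1],T([(c,r),(k[0]-.5,r),(k[-1]+.5,r)],.15)[:,1].round(4))
# holder holes
g=cv2.cvtColor(im,cv2.COLOR_BGR2GRAY)
cv2.imwrite('pics/c8.png',cv2.resize(im[195:250,180:330],None,fx=5,fy=5,interpolation=cv2.INTER_CUBIC))
E
```

```text
150 251.02162162162162 192 310 [-0.0022 -0.03    0.0255]
170 251.3672680412371 193 309 [-0.0021 -0.03    0.0255]
190 251.36548223350255 194 308 [-0.0021 -0.03    0.0254]
```

View pics/c8.png

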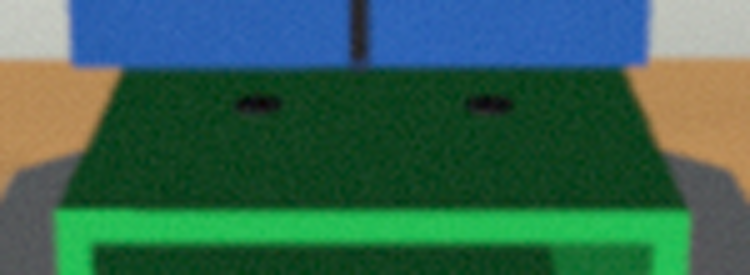

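The line sits at tool y = -2.1 mm and the holder centre at -0.6 mm. Correcting 1.5 mm and creeping in over a gap of about 8 mm.

Request:
step_arm(
  steps=[
    [[0.001,-0.0015,0],0],
    [[0.0015,0,0],0],
    [[0.0015,0,0],0],
    [[0.001,0,0],0],
    [[0.0005,0,0],0],
    [[0,0,0],0],
    [[0,0,0],0],
  ],
)

```text
time: 17.05
tool_pos: [0.544, -0.0985, 0.1234]
eef_rot: [-180.0, 0.0, -2.2]
wrist_force: [0.1, -0.0, -1.3]
finger_gap: 0.0554
```

Request:
step_arm(
  steps=[
    [[0.0005,0,0],0],
    [[0.0005,0,0],0],
    [[0,0,0],0],
  ],
)

```text
time: 17.35
tool_pos: [0.5452, -0.0985, 0.1235]
eef_rot: [-180.0, -0.0, -2.2]
wrist_force: [-0.1, -0.0, -1.6]
finger_gap: 0.0557
```

Request:
step_arm(
  steps=[
    [[0.0005,0,0],0],
    [[0.0005,0,0],0],
    [[0,0,0],0],
  ],
)

```text
time: 17.65
tool_pos: [0.5462, -0.0985, 0.1235]
eef_rot: [-180.0, -0.0, -2.2]
wrist_force: [0.6, 0.5, -1.7]
finger_gap: 0.0558
```

Request:
step_arm(
  steps=[
    [[0.0005,0,0],0],
    [[0,0,0],0],
  ],
)

```text
time: 17.85
tool_pos: [0.5465, -0.0986, 0.1234]
eef_rot: [-180.0, 0.0, -2.2]
wrist_force: [-0.5, -0.2, -1.5]
finger_gap: 0.0559
```

Request:
step_arm(
  steps=[
    [[0.0005,0,0],0],
    [[0,0,0],0],
  ],
)

```text
time: 18.05
tool_pos: [0.5465, -0.0986, 0.1234]
eef_rot: [-180.0, 0.1, -2.2]
wrist_force: [-2.2, -0.4, 0.9]
finger_gap: 0.0559
```

Request:
step_arm(
  steps=[
    [[0.0005,0,0],0],
    [[0,0,0],0],
  ],
)

```text
time: 18.25
tool_pos: [0.5465, -0.0985, 0.1233]
eef_rot: [-180.0, 0.1, -2.2]
wrist_force: [-3.6, -0.3, 0.4]
finger_gap: 0.0558
```

Request:
step_arm(
  steps=[
    [[0.0005,0,0],0],
    [[0,0,0],0],
  ],
)

```text
time: 18.45
tool_pos: [0.5466, -0.0985, 0.1232]
eef_rot: [-180.0, 0.2, -2.3]
wrist_force: [-5.2, 0.5, 2.0]
finger_gap: 0.056
```

Contact, building at about 1.5 N per 0.5 mm. Checking how it sits before pressing fully.

```bash
python3 - <<'E'
from m import *
s=arm.read_state();print(s['tool_pos'],s['eef_rot'],s['wrist_force'],s['ft_torque'])
cp=campose('wrist',s)
for n in('wrist','side'):
  im=arm.grab_frame(n);cv2.imwrite(f'pics/{n}9.png',im[:,:,::-1])
im=cv2.imread('pics/wrist9.png');Rt=rot(s['eef_rot'])
T=lambda uv,z:((plane(cp,uv,z)-s['tool_pos'])@Rt)
for r in range(165,240,6):
    d=im[r,240:264,0].astype(float);d=np.clip(np.median(d)-d-15,0,None);c=240+(d*np.arange(24)).sum()/max(d.sum(),1)
    m=cv2.inRange(cv2.cvtColor(im[r:r+1],cv2.COLOR_BGR2HSV),*[np.array(v) for v in C['blue']])[0];k=np.where(m>0)[0];k=k[(k>150)&(k<350)]
    if len(k):print(r,c.round(1),k[0],k[-1],T([(c,r),(k[0]-.5,r),(k[-1]+.5,r)],.15)[:,:2].round(4).tolist())
cv2.imwrite('pics/c9.png',cv2.resize(im[190:310,180:330],None,fx=5,fy=5,interpolation=cv2.INTER_CUBIC))
m=cv2.imread('pics/side9.png');cv2.imwrite('pics/c9s.png',cv2.resize(m[130:260,210:350],None,fx=4,fy=4,interpolation=cv2.INTER_CUBIC))
E
```

```text
[ 0.54655188 -0.09849163  0.12323536] [-1.79969408e+02  1.71437795e-01 -2.25093940e+00] [-5.18775192  0.50532489  2.00219028] [0.17226158 1.28191181 0.05857772]
165 254.6 196 313 [[0.0481, -0.0006], [0.0482, -0.0284], [0.0481, 0.0272]]
171 254.6 196 313 [[0.0453, -0.0006], [0.0453, -0.0286], [0.0453, 0.0273]]
177 254.6 197 312 [[0.0423, -0.0006], [0.0424, -0.0282], [0.0423, 0.027]]
183 254.6 197 312 [[0.0394, -0.0006], [0.0394, -0.0284], [0.0394, 0.0271]]
189 254.6 197 312 [[0.0364, -0.0006], [0.0364, -0.0285], [0.0364, 0.0273]]
195 254.6 198 312 [[0.0334, -0.0006], [0.0334, -0.0282], [0.0334, 0.0274]]
201 254.6 198 311 [[0.0304, -0.0006], [0.0304, -0.0283], [0.0304, 0.0271]]
207 254.6 198 311 [[0.0273, -0.0006], [0.0273, -0.0284], [0.0273, 0.0272]]
213 254.6 198 311 [[0.0242, -0.0006], [0.0242, -0.0286], [0.0242, 0.0274]]
219 254.6 199 310 [[0.0211, -0.0006], [0.0211, -0.0282], [0.0211, 0.027]]
```

View pics/c9.png

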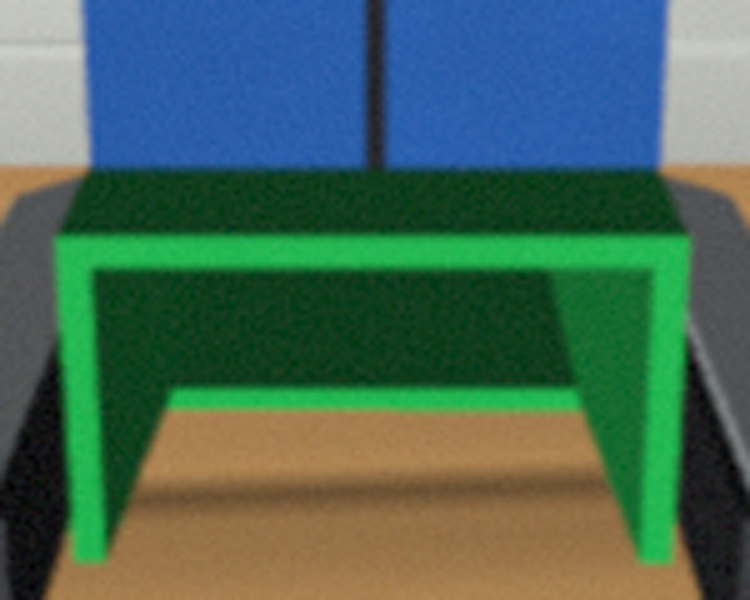

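View pics/c9s.png

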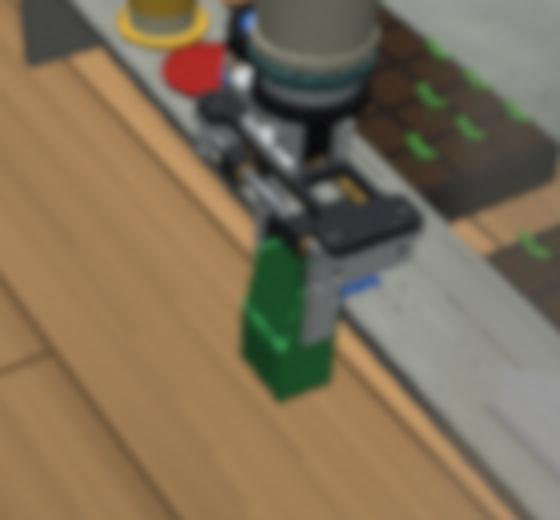

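Line at y = -0.6 mm against the holder's -0.4 to -0.8 mm. The back lies evenly along the fold (row 224 across) and is square. Pressing up to about 10 N.

Request:
step_arm(
  steps=[
    [[0.0005,0,0],0],
    [[0,0,0],0],
    [[0.0005,0,0],0],
    [[0,0,0],0],
    [[0,0,0],0],
  ],
)

```text
time: 19.05
tool_pos: [0.5465, -0.0985, 0.1231]
eef_rot: [-180.0, 0.3, -2.3]
wrist_force: [-7.2, 1.0, 2.2]
finger_gap: 0.0558
```

Request:
step_arm(
  steps=[
    [[0.0005,0,-0.0003],0],
    [[0,0,0],0],
    [[0,0,0],0],
  ],
)

```text
time: 19.35
tool_pos: [0.5465, -0.0985, 0.1231]
eef_rot: [-180.0, 0.3, -2.3]
wrist_force: [-8.2, 0.9, 1.7]
finger_gap: 0.0556
```

Request:
step_arm(
  steps=[
    [[0,0,0],0],
    [[0,0,0],0],
    [[0,0,0],0],
    [[0,0,0],0],
    [[0,0,0],0],
  ],
)

```text
time: 19.85
tool_pos: [0.5465, -0.0985, 0.1231]
eef_rot: [-180.0, 0.3, -2.3]
wrist_force: [-7.6, -0.5, 1.7]
finger_gap: 0.0558
```

Request:
step_arm(
  steps=[
    [[0.0005,0,-0.0002],0],
    [[0,0,0],0],
    [[0.0004,0,0],0],
    [[0,0,0],0],
    [[0,0,0],0],
    [[0,0,0],0],
  ],
)

```text
time: 20.45
tool_pos: [0.5465, -0.0985, 0.1231]
eef_rot: [-179.9, 0.4, -2.3]
wrist_force: [-9.0, -0.6, 2.1]
finger_gap: 0.0558
```

Request:
step_arm(
  steps=[
    [[0,0,0],0],
    [[0,0,0],0],
    [[0,0,0],0],
  ],
)

```text
time: 20.75
tool_pos: [0.5465, -0.0984, 0.1231]
eef_rot: [-179.9, 0.4, -2.3]
wrist_force: [-9.4, 0.3, 2.7]
finger_gap: 0.056
```

Request:
step_arm(
  steps=[
    [[0,0,0],0],
    [[0,0,0],0],
    [[0,0,0],0],
  ],
)

```text
time: 21.05
tool_pos: [0.5465, -0.0985, 0.1231]
eef_rot: [-179.9, 0.4, -2.3]
wrist_force: [-8.3, -0.1, 1.7]
finger_gap: 0.0557
```

```bash
python3 - <<'E'
from m import *
s=arm.read_state();print(s['time'],s['tool_pos'],s['eef_rot'],s['wrist_force'],s['ft_torque'],s['finger_gap'])
for n in('wrist','side','scene'):
  im=arm.grab_frame(n);cv2.imwrite(f'pics/{n}10.png',im[:,:,::-1]);print(arm.read_state()['wrist_force'])
run('pics/wrist10.png',s)
E
```

```text
21.05 [ 0.5464656  -0.09849701  0.12314434] [-179.93767204    0.44095284   -2.26462065] [-8.30931084 -0.09396942  1.67891991] [0.16339177 2.10830403 0.09109444] 0.05567047701832316
[-8.9930248   0.10954825  1.93606376]
[-9.58383606 -0.32146267  1.68888994]
[-9.38447114  0.24570477  2.37665452]
tape bbox 257 156 58 68
edge in tool: x at y=0 0.019206825396042355 slope deg 0.03445911723267084 43 43
164 sides [0.0003 0.0276] line 271.0 [ 0.0487  0.0071 -0.0272]
176 sides [0.0003 0.0274] line 271.0 [ 0.0429  0.0072 -0.0272]
188 sides [0.0003 0.0272] line 271.0 [ 0.037   0.0073 -0.0271]
200 sides [0.0003 0.027 ] line 271.0 [ 0.031   0.0074 -0.0271]
212 sides [0.0004 0.0273] line 271.0 [ 0.0248  0.0075 -0.0271]
rim bbox 191 237 127 66
back corners [192 237] [317 238] [[ 0.0195 -0.0285 -0.0446]
 [ 0.019   0.0273 -0.0447]] w 0.05580002866515851 tilt deg -0.49725893982091207
```

View pics/wrist10.png

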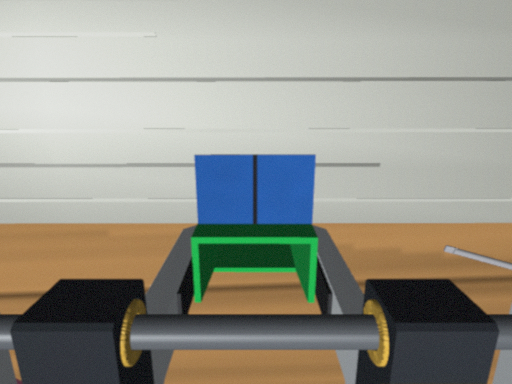

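View pics/scene10.png

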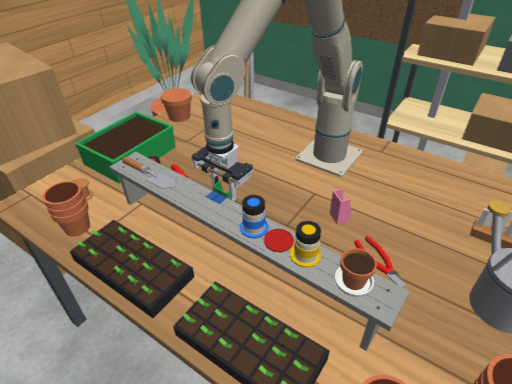

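Request:
step_arm(
  steps=[
    [[0.0004,0,0],0],
    [[0,0,0],0],
    [[0,0,0],0],
    [[0,0,0],0],
    [[0,0,0],0],
  ],
)

```text
time: 21.7
tool_pos: [0.5465, -0.0985, 0.1231]
eef_rot: [-179.9, 0.5, -2.3]
wrist_force: [-9.7, -0.8, 3.5]
finger_gap: 0.0558
```

Request:
step_arm(
  steps=[
    [[0,0,0],0],
  ],
)

```text
time: 21.8
tool_pos: [0.5464, -0.0985, 0.1231]
eef_rot: [-179.9, 0.5, -2.3]
wrist_force: [-10.1, -0.6, 3.4]
finger_gap: 0.0558
```

Request:
step_arm(
  steps=[
    [[0,0,0],0],
  ],
)

```text
time: 21.9
tool_pos: [0.5464, -0.0984, 0.1231]
eef_rot: [-179.9, 0.5, -2.3]
wrist_force: [-9.3, 0.8, 4.1]
finger_gap: 0.0557
```

Request:
step_arm(
  steps=[
    [[0,0,0],0],
    [[0,0,0],0],
  ],
)

```text
time: 22.1
tool_pos: [0.5464, -0.0985, 0.1231]
eef_rot: [-179.9, 0.5, -2.3]
wrist_force: [-9.1, 0.5, 3.0]
finger_gap: 0.0557
```

Request:
step_arm(
  steps=[
    [[0,0,0],0],
    [[0,0,0],0],
  ],
)

```text
time: 22.3
tool_pos: [0.5465, -0.0985, 0.1232]
eef_rot: [-179.9, 0.5, -2.3]
wrist_force: [-9.4, -0.3, 3.0]
finger_gap: 0.0561
```

The force is steady at about 9.5 N, with the grip at 35 N and the scene otherwise unchanged. Handing in.

```bash
python3 -c "
from cell import arm
print(arm.read_state()['wrist_force']);print(arm.hand_in())"
```

```text
[-9.43523821 -0.34456915  2.95608223]
the job is handed in; nothing more can be done
None
```

The yellow jar is on its yellow coaster, and the holder is gripped and pressed against the shelf's front edge over the blue tape, ready for your screws. I handed the job in at about 22 s.

- **Jar:** I set it down with about 5 N of contact, then let go. The camera shows it standing inside the coaster rim. The other things look untouched in the last pictures.
- **Holder position:** it is the green one, held with 35 N. Its centre is within about 0.5 mm of the tape's black line. The screw-hole height works out at about 140.6 mm against the 141 mm target; that comes from the grip height, as I did not measure it separately at the end.
- **Push:** steady at about 9 to 10 N (last reading 9.4 N), with no peak above about 10 N in the readings.

**Checks that disagreed or were off:**
- Under load the tool tilts about 0.5° in pitch, and a vertical friction force of 3 to 4 N shows at the wrist.
- In the last wrist picture, the corner fit showed the back turned about 0.5°. That is only one pixel; the shelf-edge fit gave 0.03°.
- One early measurement of the holder was about 5 mm out because the arm was still settling. I measured it again before gripping.

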